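Fill the door-latch kit caddy

TASK

Fill the kit caddy for one door latch: the bronze pawl goes in the yellow compartment, the grey release lever in the green one, the white nylon pivot block in the blue one and the chromed bezel with the round black lock in the red one. Lower each part right down before letting go, so that it lies flat, face up, in the middle of its compartment. Leave the black steel pawl and the plain chromed bezel lying where they are.

Things in the scene. Friction and masses are not known exactly. Their poses are not given: they have to be found in the camera images.
- pawl_center (a point): bronze (brown-gold) latch pawl, 58 mm long (x), 26 mm high; round hub of 26 mm diameter at the -x end, straight arm 16 mm wide (y) through the middle where it is gripped, tooth at the +x end reaching 15 mm to +y. About 160 g. Lies loose on the cork, whose top is 16 mm above the work surface. Point: centre of its length and grip width, half-way up; x along its length, z up.
- lever_center (a point): grey cast release lever, 64 mm long (x), 24 mm high; boss of 24 mm diameter at -x, bar 14 mm wide (y) in the middle where it is gripped, paddle 28 mm wide at +x. About 130 g. Lies loose on the cork, whose top is 16 mm above the work surface. Point: centre of its length and grip width, half-way up; x along its length, z up.
- block_center (a point): white nylon pivot block with a small brass-rimmed hole in its top, 42 (x) by 30 (y) by 28 mm high; grip across the 30 mm. About 50 g. Lies loose on the cork, whose top is 16 mm above the work surface. Point: centre of its length and grip width, half-way up; x along its length, z up.
- bezel_center (a point): chromed handle bezel with a round black lock (25 mm) in its top face, round-ended, 62 (x) by 34 (y) by 24 mm high; grip across the 34 mm. About 110 g. Lies loose on the cork, whose top is 16 mm above the work surface. Point: centre of its length and grip width, half-way up; x along its length, z up.
- black_pawl_center (a point): black steel pawl, a look-alike of the bronze one (58 mm long (x), 26 mm high; round hub of 26 mm diameter at the -x end, straight arm 16 mm wide (y) through the middle where it is gripped, tooth at the +x end reaching 15 mm to +y.) that stays. Lies loose on the cork, whose top is 16 mm above the work surface. Point: centre of its length and grip width, half-way up; x along its length, z up.
- plain_bezel_center (a point): plain chromed bezel, no lock in its top face, otherwise like the other (62 by 34 by 24 mm), that stays. Lies loose on the cork, whose top is 16 mm above the work surface. Point: centre of its length and grip width, half-way up; x along its length, z up.
- bay_yellow_floor (a point): yellow compartment of the kit caddy: open square tray, 90 mm outside, 84 mm inside, walls 3 mm thick rising 7 mm above its floor. Point: centre of the floor (7 mm above the cork); x and y along its sides, z up. Fixed. The four compartments stand two by two, 92 mm apart, in one fixed dark-steel caddy (194 mm square, rim level with the compartment walls, 14 mm above the cork); which colour is in which corner changes.
- bay_green_floor (a point): green compartment of the kit caddy: open square tray, 90 mm outside, 84 mm inside, walls 3 mm thick rising 7 mm above its floor. Point: centre of the floor (7 mm above the cork); x and y along its sides, z up. Fixed. The four compartments stand two by two, 92 mm apart, in one fixed dark-steel caddy (194 mm square, rim level with the compartment walls, 14 mm above the cork); which colour is in which corner changes.
- bay_blue_floor (a point): blue compartment of the kit caddy: open square tray, 90 mm outside, 84 mm inside, walls 3 mm thick rising 7 mm above its floor. Point: centre of the floor (7 mm above the cork); x and y along its sides, z up. Fixed. The four compartments stand two by two, 92 mm apart, in one fixed dark-steel caddy (194 mm square, rim level with the compartment walls, 14 mm above the cork); which colour is in which corner changes.
- bay_red_floor (a point): red compartment of the kit caddy: open square tray, 90 mm outside, 84 mm inside, walls 3 mm thick rising 7 mm above its floor. Point: centre of the floor (7 mm above the cork); x and y along its sides, z up. Fixed. The four compartments stand two by two, 92 mm apart, in one fixed dark-steel caddy (194 mm square, rim level with the compartment walls, 14 mm above the cork); which colour is in which corner changes.
Mind the look-alikes: they are no part of the job. Leave any purple or turquoise look-alike of the part that bears block_center alone. Leave any turquoise look-alike of the part that bears lever_center alone.

How it is judged:
By the outcome, as a careful person would: the job done as asked, in the order asked, and still so for the second after the job is handed in, with the robot touching nothing.
It also fails if it takes over 99 s, if anything falls off the work surface, if the arm or the gripper's body presses on something with over 40 N, if the wrist force passes 120 N, or if a joint passes its speed limit or range.

ROBOT

A 6-joint arm with a two-finger parallel gripper is mounted at the origin on the work surface. World frame = base frame: x ahead of the robot, y to its left, z up, the work surface at z = 0. Lengths are in m, angles in rad, forces in N, time in s.
With the tool pointing down it reaches from about 0.225 to 0.875 m from the base axis. Payload 3.4 kg.
Tool frame: the origin (TCP) lies at the very end of the fingers, on their centre line; the grasp point (between the pads) lies 19 mm behind it (manip.grasp_offset is the distance from the TCP to the grasp point, in m); x points along the fingers, y is the direction in which the jaws open and shut, and the axes are right-handed (so a half turn about x gives the same grasp; the last joint's range is limited). The gripper opens to 85 mm and grips with 20 to 120 N. Pads are 22 mm wide; open, the fingers measure 114 mm over their backs; the gripper's body (76 mm by 85 mm) begins 54 mm behind the grasp point. The pads swing forward as they close: fully open they stand 13 mm farther back than shut.
Start: joints at [1.113, 0.276, 1.505, -0, 1.361, -0.121], TCP at [0.19, 0.543, 0.231] pointing down, gripper open.
Joint ranges: [-2.89, 2.89], [-0.75, 2.08], [0.22, 2.7], [-1.18, 4.32], [0.11, 2.71], [-2.7, 2.7]. Speed limits (rad/s): [2.57, 2.57, 3.14, 3.14, 3.14, 3.14].

INTERFACE

Orientations are given as a unit quaternion [w, x, y, z].
In Python, from rig import manip gives the robot as it stands.
- The arm moves only by the tool step_arm, never from a script. Its argument "increments" is a list of rows, each an object with "grip": the opening, from 0 (shut) to 1 (fully open); "delta_pos": the shift along the world's x, y, z in m, a list of three; "twist": the turn about the world's z in degrees. A call has 1 to 10 rows; each row shifts and turns the commanded pose from where the row before left it; what a row does not reach is not made up. A row lasts 1/12 s, in which the tool goes at most 41.7 mm and 7.16 degrees, less where a joint would pass 70% of its speed; a pose out of reach is approached as far as the arm can. A call with a gripper value outside its range is refused whole. The fingers move at their own pace and stop on an object; "force" is the grip in N (left out, the last holds). Time passes only in rows, so rows that do not move let the fingers close. It gives the time, the measured TCP pose, the force and the opening at its end, in the units of the state.
- manip.get_state(): the state, without advancing time (a new reading comes with each control period).
- manip.get_image(name): name is "scene" or "top" or "wrist"; returns a dict with "img" (400x640x3 uint8, red, green, blue), "fx", "fy", "cx", "cy" (pixels), "rvec" (rotation vector, rad) and "tvec" (3), from world to camera coordinates, as OpenCV has them; the wrist camera has in their place "mount" (4x4, takes a point from camera to tool coordinates, whose origin is the TCP and whose axes are the tool frame's). Camera axes: x right, y down, z forward; pixel columns grow to the right and rows downward; lengths in m; the calibration is good to about 2 mm. The wrist camera is an equidistant fisheye: a pixel r from the principal point sees the ray r / f radians off the axis. A picture is of the moment at which its call begins: read the wrist's pose just before it. There is no depth.
- manip.sign_off(): hands the job in, once; it reports no verdict.
The state is a dict: "clock": time; "qpos": joint angles; "qd": joint speeds; "effort": joint torques, N m; "position": TCP position; "ee_rot": TCP orientation; "contact_force": force on the tool from outside, world axes, zero at the start; "moment": the same for the moment, N m; "width": finger opening in m.
Only numpy, scipy, OpenCV 4.12 (cv2) and the standard library are available. Lean on these libraries where they do the work, as an engineer would, in place of code of your own. Each camera call takes 0.05 s, during which the arm holds its last target. There are 200 camera calls.

## Working session

There is one attempt and no reset: what is moved stays moved. The work goes in short steps, Python scripts to look and compute and a tool call to move; the robot and the scene stay as the last step left them, time stands still between calls to the robot, and variables do not carry over. Pictures are saved under pics/ and viewed, about 12 in all and at most 16, crops included, and the job is handed in when it is done.

Besides the shell and the picture viewer there is one more tool, called after "Request:" by a JSON object that holds its "op" and its "data". step_arm: Moves the arm, as the interface text tells. Its arguments: {"type":"object","properties":{"increments":{"type":"array"},"force":{"type":"number"}},"required":["increments"]}

```bash
mkdir -p pics; cat > h.py <<'E'
import numpy as np, cv2
from rig import manip
def snap(name,f):
    s=manip.get_state(); d=manip.get_image(name); im=d.pop("img")
    cv2.imwrite(f"pics/{f}.png",im[:,:,::-1]); np.save(f"pics/{f}.npy",{**d,"s":s},allow_pickle=True); return im,d
def px2w(f,uv,z):
    d=np.load(f"pics/{f}.npy",allow_pickle=True).item()
    K=np.array([[d["fx"],0,d["cx"]],[0,d["fy"],d["cy"]],[0,0,1]])
    R=cv2.Rodrigues(np.array(d["rvec"],float))[0]; t=np.array(d["tvec"],float).ravel(); c=-R.T@t
    out=[]
    for (u,v) in uv:
        r=R.T@np.linalg.solve(K,[u,v,1.]); out.append((c+r*(z-c[2])/r[2])[:2])
    return np.array(out)
E
python3 - <<'E'
from h import *
for n in("top","scene"):
    im,d=snap(n,n+"0"); print(n,d)
print(manip.get_state(), manip.grasp_offset)
E
```

```text
top {'fx': 413.68801466632254, 'fy': 413.68801466632254, 'cx': 325.1273099347604, 'cy': 197.52176730768232, 'rvec': array([ 2.13153476, -2.17150071,  0.07834452]), 'tvec': array([-0.03561607,  0.43004539,  1.04157661])}
scene {'fx': 470.5151517408595, 'fy': 470.5151517408595, 'cx': 318.82919262171674, 'cy': 196.9429511678203, 'rvec': array([ 2.02217522,  0.70510671, -0.3721847 ]), 'tvec': array([-0.29988266, -0.1174889 ,  1.31785732])}
{'clock': 0.1, 'qpos': array([ 1.11302660e+00,  2.76521116e-01,  1.50605122e+00, -3.47728111e-05,
        1.36069888e+00, -1.21005614e-01]), 'qd': array([-0.00071381, -0.00065503, -0.00342883,  0.00016645, -0.00076778,
       -0.00251573]), 'effort': array([ 1.68102059e-03, -4.17702448e+01, -2.46402973e+01, -8.74186935e-05,
        5.81647459e-03,  3.70363989e-05]), 'position': array([0.18979948, 0.54224728, 0.23051448]), 'ee_rot': array([ 0.69694867,  0.11792747,  0.69726433, -0.1190719 ]), 'contact_force': array([-0.02251853, -0.74985843, -0.873104  ]), 'moment': array([-0.01845437,  0.02284681,  0.01655363]), 'width': 0.08531416299862822} 0.0187
```

View pics/top0.png

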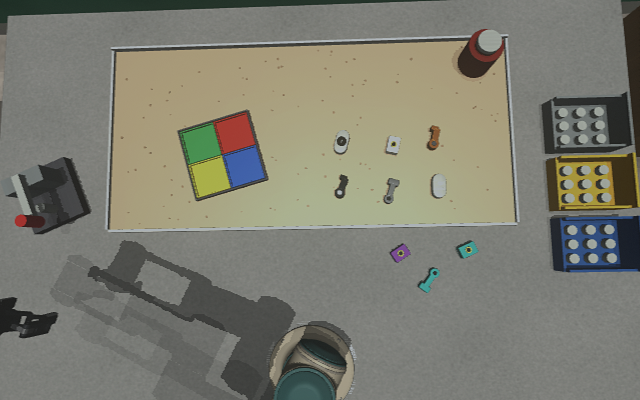

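View pics/scene0.png

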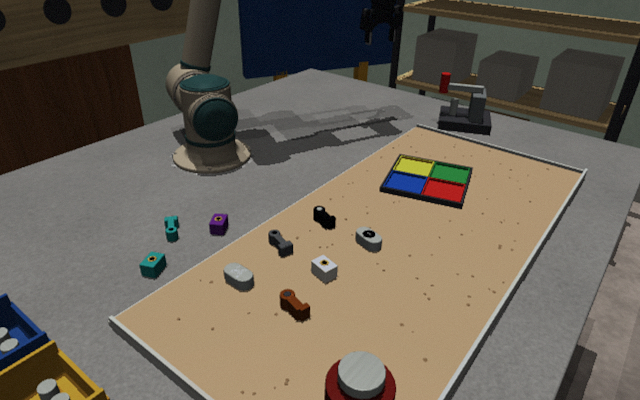

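The top view shows the caddy at about (223,155): green top-left, red top-right, yellow bottom-left, blue bottom-right. The parts are:
- bezel with lock (341,142)
- white block (393,145)
- bronze pawl (433,137)
- black pawl (342,187), which stays
- grey lever (391,190)
- plain bezel (438,186), which stays
- purple and turquoise look-alikes below the cork, also left alone

I'll take one enlarged crop to confirm and measure.

```bash
python3 - <<'E'
import cv2
im=cv2.imread("pics/top0.png")
a=cv2.resize(im[115:210,325:455],None,fx=6,fy=6,interpolation=cv2.INTER_CUBIC)
cv2.imwrite("pics/crop1.png",a)
b=cv2.resize(im[105:205,170:275],None,fx=5,fy=5,interpolation=cv2.INTER_CUBIC)
cv2.imwrite("pics/crop2.png",b)
E
```

```text
(no output)
```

View pics/crop1.png

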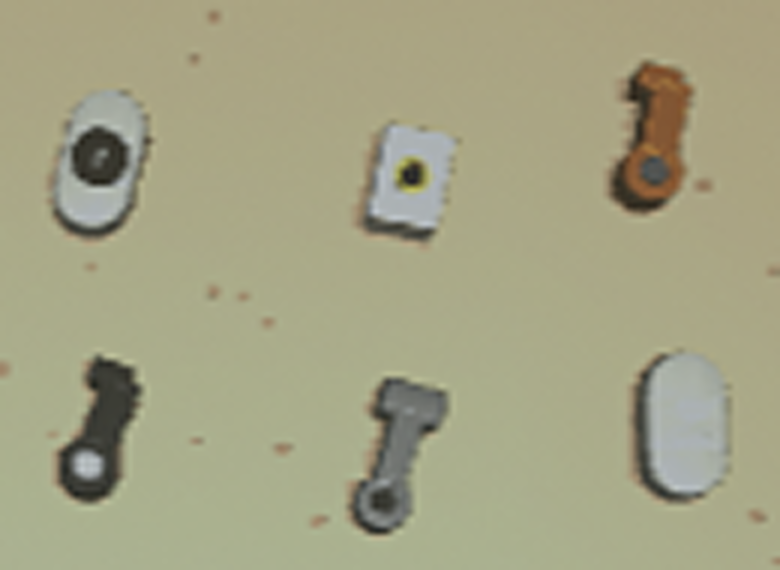

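View pics/crop2.png

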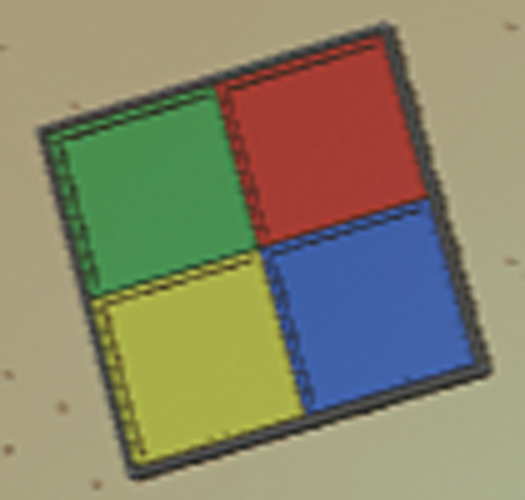

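```bash
cat > m.py <<'E'
from h import *
from scipy.spatial.transform import Rotation as R
def q2yaw(q):  # jaw (tool y) direction in world deg
    M=R.from_quat([q[1],q[2],q[3],q[0]]).as_matrix(); return np.degrees(np.arctan2(M[1,1],M[0,1])),M
E
python3 - <<'E'
from m import *
c1=lambda L:[(325+a/6-.4,115+b/6-.4) for a,b in L]; c2=lambda L:[(170+a/5-.4,105+b/5-.4) for a,b in L]
yaw=lambda a,b:np.degrees(np.arctan2(b[1]-a[1],b[0]-a[0]))
C=px2w("top0",c2([(42,128),(390,25),(490,370),(135,478)]),.030); cc=C.mean(0)
print("caddy",cc.round(4),[np.linalg.norm(C[i]-C[i-1]).round(3) for i in range(4)],[yaw(C[i-1],C[i]).round(1) for i in range(4)])
for n,p in dict(green=(158,195),red=(325,142),blue=(372,305),yellow=(200,358)).items(): print(n,px2w("top0",c2([p]),.023)[0].round(4))
def two(n,a,b,z,off=None):
    P=px2w("top0",c1([a,b]),z); d=P[1]-P[0]; L=np.linalg.norm(d); 
    c=P.mean(0) if off is None else P[0]+d/L*off
    print(n,c.round(4),"yaw",yaw(*P).round(1),"L",L.round(4))
two("pawl",(654,172),(669,90),.042,.016)
two("lever",(382,500),(412,403),.040,.020)
B=px2w("top0",c1([(392,124),(455,138),(432,232),(370,218)]),.044);print("block",B.mean(0).round(4),yaw(B[3],B[0]).round(1),yaw(B[2],B[1]).round(1))
two("bezel",(113,92),(90,228),.040)
s=manip.get_state();print(q2yaw(s["ee_rot"]))
E
```

```text
caddy [0.547  0.2218] [np.float64(0.193), np.float64(0.191), np.float64(0.192), np.float64(0.191)] [np.float64(15.7), np.float64(-74.6), np.float64(-164.1), np.float64(105.8)]
green [0.5785 0.2802]
red [0.6048 0.1918]
blue [0.5172 0.1666]
yellow [0.4912 0.2568]
pawl [ 0.5755 -0.3251] yaw -12.6 L 0.0361
lever [ 0.4421 -0.2094] yaw -18.8 L 0.0431
block [ 0.5594 -0.2197] -14.7 -15.4
bezel [ 0.5715 -0.0886] yaw 169.4 L 0.06
(np.float64(70.70526281291976), array([[-7.11330738e-04,  3.30427239e-01,  9.43831200e-01],
       [-1.52076653e-03,  9.43829990e-01, -3.30427962e-01],
       [-9.99998591e-01, -1.67039046e-03, -1.68872598e-04]]))
```

Request:
{"op": "step_arm", "data": {"increments": [{"grip": 1,"delta_pos": [0.0128,-0.0289,0],"twist": 0.67},{"grip": 1,"delta_pos": [0.0128,-0.0289,0],"twist": 0.67},{"grip": 1,"delta_pos": [0.0128,-0.0289,0],"twist": 0.67},{"grip": 1,"delta_pos": [0.0128,-0.0289,0],"twist": 0.67},{"grip": 1,"delta_pos": [0.0128,-0.0289,0],"twist": 0.67},{"grip": 1,"delta_pos": [0.0128,-0.0289,0],"twist": 0.67},{"grip": 1,"delta_pos": [0.0128,-0.0289,0],"twist": 0.67},{"grip": 1,"delta_pos": [0.0128,-0.0289,0],"twist": 0.67},{"grip": 1,"delta_pos": [0.0128,-0.0289,0],"twist": 0.67},{"grip": 1,"delta_pos": [0.0128,-0.0289,0],"twist": 0.67}]}}

```text
clock: 0.93
position: [0.318, 0.2522, 0.2311]
ee_rot: [0.703, 0.077, 0.703, -0.077]
contact_force: [0.1, 0.7, 0.1]
width: 0.0851
```

Request:
{"op": "step_arm", "data": {"increments": [{"grip": 1,"delta_pos": [0.0128,-0.0289,0],"twist": 0},{"grip": 1,"delta_pos": [0.0128,-0.0289,0],"twist": 0},{"grip": 1,"delta_pos": [0.0128,-0.0289,0],"twist": 0},{"grip": 1,"delta_pos": [0.0128,-0.0289,0],"twist": 0},{"grip": 1,"delta_pos": [0.0128,-0.0289,0],"twist": 0},{"grip": 1,"delta_pos": [0.0128,-0.0289,0],"twist": 0},{"grip": 1,"delta_pos": [0.0128,-0.0289,0],"twist": 0},{"grip": 1,"delta_pos": [0.0128,-0.0289,0],"twist": 0},{"grip": 1,"delta_pos": [0.0128,-0.0289,0],"twist": 0},{"grip": 1,"delta_pos": [0.0128,-0.0289,0],"twist": 0}]}}

```text
clock: 1.77
position: [0.4461, -0.0368, 0.2311]
ee_rot: [0.703, 0.078, 0.703, -0.078]
contact_force: [0.7, 1.1, -0.6]
width: 0.0852
```

Request:
{"op": "step_arm", "data": {"increments": [{"grip": 1,"delta_pos": [0.0128,-0.0289,-0.01],"twist": 0},{"grip": 1,"delta_pos": [0.0128,-0.0289,-0.01],"twist": 0},{"grip": 1,"delta_pos": [0.0128,-0.0289,-0.01],"twist": 0},{"grip": 1,"delta_pos": [0.0128,-0.0289,-0.01],"twist": 0},{"grip": 1,"delta_pos": [0.0128,-0.0289,-0.01],"twist": 0},{"grip": 1,"delta_pos": [0.0128,-0.0289,-0.01],"twist": 0},{"grip": 1,"delta_pos": [0.0128,-0.0289,-0.01],"twist": 0},{"grip": 1,"delta_pos": [0.0128,-0.0289,-0.01],"twist": 0},{"grip": 1,"delta_pos": [0.0128,-0.0289,-0.01],"twist": 0},{"grip": 1,"delta_pos": [0.0128,-0.0289,-0.01],"twist": 0}]}}

```text
clock: 2.6
position: [0.5741, -0.3256, 0.1301]
ee_rot: [0.702, 0.078, 0.703, -0.077]
contact_force: [0.7, 1.0, 0.7]
width: 0.0852
```

Request:
{"op": "step_arm", "data": {"increments": [{"grip": 1,"delta_pos": [0,0,0],"twist": 0},{"grip": 1,"delta_pos": [0,0,0],"twist": 0},{"grip": 1,"delta_pos": [0,0,0],"twist": 0}]}}

```text
clock: 2.85
position: [0.5734, -0.3237, 0.1306]
ee_rot: [0.702, 0.078, 0.703, -0.077]
contact_force: [-0.4, -0.0, -0.0]
width: 0.0853
```

```bash
cat >> m.py <<'E'
def wpx2w(f,uv,z):
    d=np.load(f"pics/{f}.npy",allow_pickle=True).item(); s=d["s"]; M=q2yaw(s["ee_rot"])[1]; m=np.array(d["mount"])
    out=[]
    for u,v in uv:
        p=np.array([(u-d["cx"])/d["fx"],(v-d["cy"])/d["fy"]]); r=np.hypot(*p)+1e-12
        ray=M@m[:3,:3]@np.array([*(p/r*np.sin(r)),np.cos(r)]); c=np.array(s["position"])+M@m[:3,3]
        out.append((c+ray*(z-c[2])/ray[2])[:2])
    return np.array(out)
def rectify(f,out,c,z,half=.05,n=560):
    """top-down map at height z round c: up=+x, left=+y"""
    d=np.load(f"pics/{f}.npy",allow_pickle=True).item(); s=d["s"]; M=q2yaw(s["ee_rot"])[1]; m=np.array(d["mount"])
    g=np.linspace(half,-half,n); X,Y=np.meshgrid(c[0]+g,c[1]+g,indexing="ij")
    P=np.stack([X,Y,np.full_like(X,z)],-1)-(np.array(s["position"])+M@m[:3,3]); P=P@(M@m[:3,:3])
    th=np.arctan2(np.hypot(P[...,0],P[...,1]),P[...,2]); ph=np.arctan2(P[...,1],P[...,0])
    u=d["cx"]+d["fx"]*th*np.cos(ph); v=d["cy"]+d["fy"]*th*np.sin(ph)
    o=cv2.remap(cv2.imread(f"pics/{f}.png"),u.astype("f4"),v.astype("f4"),cv2.INTER_CUBIC)
    k=n//2
    for i in range(0,n,n//10): cv2.line(o,(i,0),(i,6),(0,0,255),1);cv2.line(o,(0,i),(6,i),(0,0,255),1)
    cv2.imwrite(f"pics/{out}.png",o)
E
python3 - <<'E'
from m import *
snap("wrist","w1"); s=manip.get_state(); print(s["clock"],s["position"],q2yaw(s["ee_rot"])[0],s["contact_force"])
rectify("w1","r1",(.5755,-.325),.042)
a=cv2.imread("pics/w1.png"); b=cv2.imread("pics/r1.png")
o=np.zeros((560,800,3),np.uint8); o[:,:560]=b; o[:150,560:800]=cv2.resize(a,(240,150)); cv2.imwrite("pics/v1.png",o)
E
```

```text
2.9 [ 0.57348222 -0.32329078  0.13117683] 77.41583209146475 [-0.16289064  0.25509358  0.31454948]
```

View pics/v1.png

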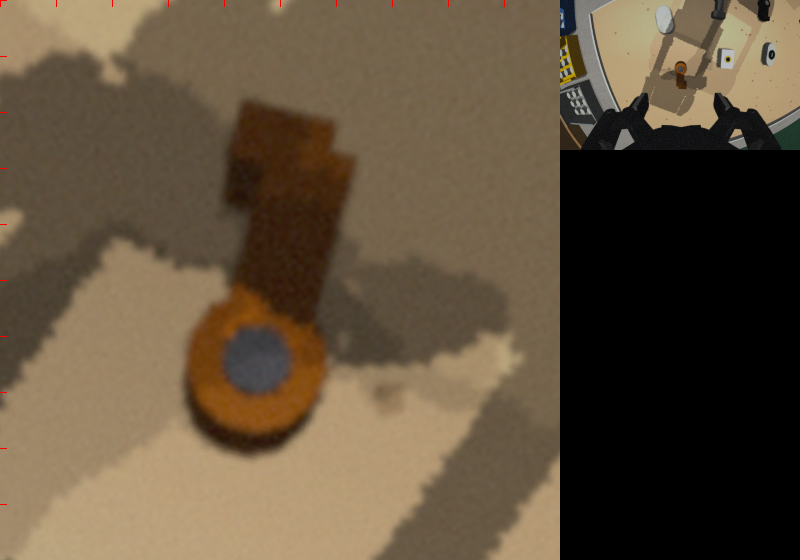

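Request:
{"op": "step_arm", "data": {"increments": [{"grip": 1,"delta_pos": [0.0015,-0.0005,-0.02],"twist": -0.3},{"grip": 1,"delta_pos": [0.0015,-0.0005,-0.02],"twist": 0},{"grip": 0.6,"delta_pos": [0,0,-0.02],"twist": 0},{"grip": 0.6,"delta_pos": [0,0,-0.02],"twist": 0},{"grip": 0.6,"delta_pos": [0,0,-0.02],"twist": 0},{"grip": 0.6,"delta_pos": [0,0,-0.011],"twist": 0},{"grip": 0.6,"delta_pos": [0,0,0],"twist": 0},{"grip": 0.6,"delta_pos": [0,0,0],"twist": 0}]}}

```text
clock: 3.57
position: [0.577, -0.3245, 0.0208]
ee_rot: [0.703, 0.079, 0.703, -0.079]
contact_force: [-0.9, -0.1, 0.2]
width: 0.0509
```

Request:
{"op": "step_arm", "data": {"increments": [{"grip": 0,"delta_pos": [0,0,0],"twist": 0},{"grip": 0,"delta_pos": [0,0,0],"twist": 0},{"grip": 0,"delta_pos": [0,0,0],"twist": 0},{"grip": 0,"delta_pos": [0,0,0],"twist": 0},{"grip": 0,"delta_pos": [0,0,0],"twist": 0},{"grip": 0,"delta_pos": [0,0,0],"twist": 0},{"grip": 0,"delta_pos": [0,0,0],"twist": 0},{"grip": 0,"delta_pos": [0,0,0],"twist": 0}], "force": 60}}

```text
clock: 4.23
position: [0.5783, -0.326, 0.0223]
ee_rot: [0.704, 0.079, 0.701, -0.08]
contact_force: [-0.2, 0.8, 5.2]
width: 0.0145
```

Request:
{"op": "step_arm", "data": {"increments": [{"grip": 0,"delta_pos": [0,0,0.01],"twist": 0},{"grip": 0,"delta_pos": [0,0,0.02],"twist": 0},{"grip": 0,"delta_pos": [0,0,0.025],"twist": 0},{"grip": 0,"delta_pos": [0,0,0.025],"twist": 0},{"grip": 0,"delta_pos": [0,0,0],"twist": 0}]}}

```text
clock: 4.65
position: [0.5797, -0.3272, 0.1061]
ee_rot: [0.706, 0.078, 0.7, -0.081]
contact_force: [0.4, -1.4, -0.5]
width: 0.0146
```

```bash
python3 - <<'E'
from m import *
snap("wrist","w2"); s=manip.get_state(); print(s["position"],q2yaw(s["ee_rot"])[0],s["contact_force"],s["width"])
im=cv2.imread("pics/w2.png")[180:400,150:500]; cv2.imwrite("pics/v2.png",cv2.resize(im,None,fx=2,fy=2))
E
```

```text
[ 0.57864738 -0.32652889  0.10370304] 77.10167369681479 [-0.36515206 -0.16222362 -1.3488403 ] 0.014996314301327206
```

View pics/v2.png

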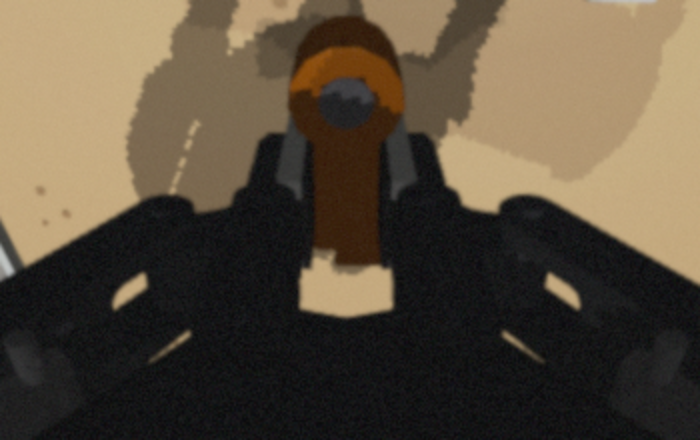

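The bronze pawl is held between the pads in the crop (hub at 345,95). Next is the yellow compartment.

Request:
{"op": "step_arm", "data": {"increments": [{"grip": 0,"delta_pos": [-0.0043,0.029,0],"twist": 1.415},{"grip": 0,"delta_pos": [-0.0043,0.029,0],"twist": 1.415},{"grip": 0,"delta_pos": [-0.0043,0.029,0],"twist": 1.415},{"grip": 0,"delta_pos": [-0.0043,0.029,0],"twist": 1.415},{"grip": 0,"delta_pos": [-0.0043,0.029,0],"twist": 1.415},{"grip": 0,"delta_pos": [-0.0043,0.029,0],"twist": 1.415},{"grip": 0,"delta_pos": [-0.0043,0.029,0],"twist": 1.415},{"grip": 0,"delta_pos": [-0.0043,0.029,0],"twist": 1.415},{"grip": 0,"delta_pos": [-0.0043,0.029,0],"twist": 1.415},{"grip": 0,"delta_pos": [-0.0043,0.029,0],"twist": 1.415}]}}

```text
clock: 5.53
position: [0.5322, -0.0337, 0.099]
ee_rot: [0.706, -0.008, 0.708, 0.008]
contact_force: [-0.1, -0.7, -1.9]
width: 0.0149
```

Request:
{"op": "step_arm", "data": {"increments": [{"grip": 0,"delta_pos": [-0.0043,0.029,0],"twist": 1.415},{"grip": 0,"delta_pos": [-0.0043,0.029,0],"twist": 1.415},{"grip": 0,"delta_pos": [-0.0043,0.029,0],"twist": 1.415},{"grip": 0,"delta_pos": [-0.0043,0.029,0],"twist": 1.415},{"grip": 0,"delta_pos": [-0.0043,0.029,0],"twist": 1.415},{"grip": 0,"delta_pos": [-0.0043,0.029,0],"twist": 1.415},{"grip": 0,"delta_pos": [-0.0043,0.029,0],"twist": 1.415},{"grip": 0,"delta_pos": [-0.0043,0.029,0],"twist": 1.415},{"grip": 0,"delta_pos": [-0.0043,0.029,0],"twist": 1.415},{"grip": 0,"delta_pos": [-0.0043,0.029,0],"twist": 1.415}]}}

```text
clock: 6.37
position: [0.4893, 0.2556, 0.0989]
ee_rot: [0.7, -0.095, 0.702, 0.095]
contact_force: [0.2, -0.4, -1.4]
width: 0.0143
```

Request:
{"op": "step_arm", "data": {"increments": [{"grip": 0,"delta_pos": [0,0,-0.02],"twist": 0},{"grip": 0,"delta_pos": [0,0,-0.02],"twist": 0},{"grip": 0,"delta_pos": [0,0,-0.015],"twist": 0},{"grip": 0,"delta_pos": [0,0,0],"twist": 0},{"grip": 0,"delta_pos": [0,0,0],"twist": 0},{"grip": 0,"delta_pos": [0,0,0],"twist": 0}]}}

```text
clock: 6.87
position: [0.4912, 0.2546, 0.0454]
ee_rot: [0.701, -0.095, 0.701, 0.095]
contact_force: [-0.1, -0.2, -0.5]
width: 0.0146
```

```bash
python3 - <<'E'
from m import *
s=manip.get_state(); print(s["position"],q2yaw(s["ee_rot"])[0],s["contact_force"],s["width"])
snap("wrist","w3"); snap("top","t3")
a=cv2.imread("pics/w3.png")[160:400,120:520]; b=cv2.imread("pics/t3.png")[90:230,150:310]
cv2.imwrite("pics/v3.png",np.hstack([cv2.resize(a,(500,300)),cv2.resize(b,(300,300))]))
E
```

```text
[0.49115388 0.25457243 0.04539492] 105.38687822767818 [-0.10270282 -0.22676903 -0.4904105 ] 0.014618208439947034
```

View pics/v3.png

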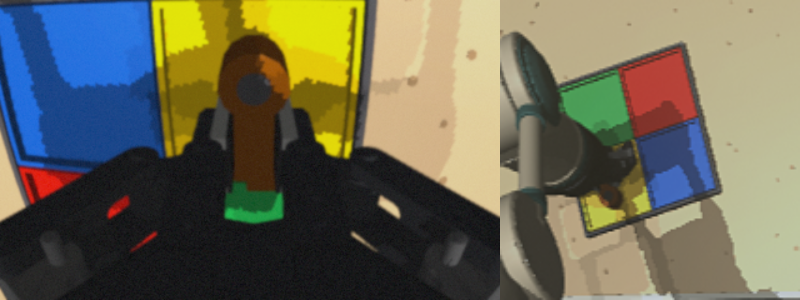

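The pawl hangs above the yellow bay, roughly centred. Lowering gently.

Request:
{"op": "step_arm", "data": {"increments": [{"grip": 0,"delta_pos": [0,0,-0.008],"twist": 0},{"grip": 0,"delta_pos": [0,0,-0.005],"twist": 0},{"grip": 0,"delta_pos": [0,0,-0.002],"twist": 0},{"grip": 0,"delta_pos": [0,0,0],"twist": 0},{"grip": 0,"delta_pos": [0,0,0],"twist": 0}]}}

```text
clock: 7.38
position: [0.4909, 0.2546, 0.0301]
ee_rot: [0.701, -0.095, 0.701, 0.095]
contact_force: [0.3, -0.1, -1.4]
width: 0.0146
```

Request:
{"op": "step_arm", "data": {"increments": [{"grip": 0,"delta_pos": [0,0,-0.001],"twist": 0},{"grip": 0,"delta_pos": [0,0,-0.001],"twist": 0},{"grip": 0,"delta_pos": [0,0,0],"twist": 0},{"grip": 0,"delta_pos": [0,0,0],"twist": 0}]}}

```text
clock: 7.72
position: [0.4913, 0.2548, 0.0293]
ee_rot: [0.701, -0.095, 0.7, 0.095]
contact_force: [-1.3, -1.0, 6.6]
width: 0.0146
```

Request:
{"op": "step_arm", "data": {"increments": [{"grip": 0.35,"delta_pos": [0,0,0],"twist": 0},{"grip": 0.35,"delta_pos": [0,0,0],"twist": 0},{"grip": 0.35,"delta_pos": [0,0,0],"twist": 0},{"grip": 0.35,"delta_pos": [0,0,0],"twist": 0},{"grip": 0.35,"delta_pos": [0,0,0.005],"twist": 0},{"grip": 0.35,"delta_pos": [0,0,0.01],"twist": 0},{"grip": 0.35,"delta_pos": [0,0,0.02],"twist": 0},{"grip": 0.35,"delta_pos": [0,0,0.03],"twist": 0},{"grip": 0.35,"delta_pos": [0,0,0.03],"twist": 0},{"grip": 0.6,"delta_pos": [0,0,0],"twist": 0}]}}

```text
clock: 8.55
position: [0.4951, 0.2563, 0.13]
ee_rot: [0.705, -0.094, 0.696, 0.096]
contact_force: [1.1, 0.6, 0.1]
width: 0.0406
```

```bash
python3 - <<'E'
from m import *
s=manip.get_state(); print(s["position"],q2yaw(s["ee_rot"])[0],s["contact_force"],s["width"])
snap("wrist","w4")
rectify("w4","v4",(.4908,.2554),.030,half=.055,n=500)
E
```

```text
[0.49509929 0.25629532 0.13004484] 105.40683083853 [1.12467455 0.62181705 0.08235589] 0.04058445162856079
```

View pics/v4.png

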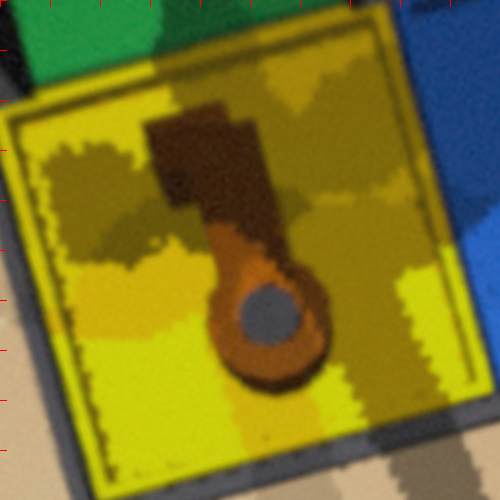

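The pawl lies flat in the middle of yellow: hub at (270,315), and bay centre about (245,252) against part centre about (251,245). Next is the lever.

Request:
{"op": "step_arm", "data": {"increments": [{"grip": 0.6,"delta_pos": [-0.0027,-0.0258,0],"twist": -1.9},{"grip": 0.6,"delta_pos": [-0.0027,-0.0258,0],"twist": -1.9},{"grip": 0.6,"delta_pos": [-0.0027,-0.0258,0],"twist": -1.9},{"grip": 0.6,"delta_pos": [-0.0027,-0.0258,0],"twist": -1.9},{"grip": 0.6,"delta_pos": [-0.0027,-0.0258,0],"twist": -1.9},{"grip": 0.6,"delta_pos": [-0.0027,-0.0258,0],"twist": -1.9},{"grip": 0.6,"delta_pos": [-0.0027,-0.0258,0],"twist": -1.9},{"grip": 0.6,"delta_pos": [-0.0027,-0.0258,0],"twist": -1.9},{"grip": 0.6,"delta_pos": [-0.0027,-0.0258,0],"twist": -1.9},{"grip": 0.6,"delta_pos": [-0.0027,-0.0258,0],"twist": -1.9}]}}

```text
clock: 9.43
position: [0.4631, -0.0044, 0.123]
ee_rot: [0.706, 0.023, 0.707, -0.023]
contact_force: [0.6, 0.2, -0.3]
width: 0.0512
```

Request:
{"op": "step_arm", "data": {"increments": [{"grip": 0.6,"delta_pos": [-0.0027,-0.0258,0],"twist": -1.9},{"grip": 0.6,"delta_pos": [-0.0027,-0.0258,0],"twist": -1.9},{"grip": 0.6,"delta_pos": [-0.0027,-0.0258,0],"twist": -1.9},{"grip": 0.6,"delta_pos": [-0.0027,-0.0258,0],"twist": -1.9},{"grip": 0.6,"delta_pos": [-0.0027,-0.0258,0],"twist": -1.9},{"grip": 0.6,"delta_pos": [-0.0027,-0.0258,0],"twist": -1.9},{"grip": 0.6,"delta_pos": [-0.0027,-0.0258,0],"twist": -1.9},{"grip": 0.6,"delta_pos": [-0.0027,-0.0258,0],"twist": -1.9},{"grip": 0.6,"delta_pos": [0,0,0],"twist": 0},{"grip": 0.6,"delta_pos": [0,0,0],"twist": 0}]}}

```text
clock: 10.27
position: [0.4419, -0.2104, 0.1229]
ee_rot: [0.697, 0.117, 0.698, -0.116]
contact_force: [-0.3, 0.8, -0.3]
width: 0.0515
```

```bash
python3 - <<'E'
from m import *
s=manip.get_state(); print(s["position"],q2yaw(s["ee_rot"])[0],s["contact_force"],s["width"])
snap("wrist","w5")
rectify("w5","v5",(.4421,-.2094),.040,half=.05,n=500)
E
```

```text
[ 0.44188858 -0.21038586  0.12287914] 71.06651073988183 [-0.25235731  0.75508824 -0.29413692] 0.05150016036127514
```

View pics/v5.png

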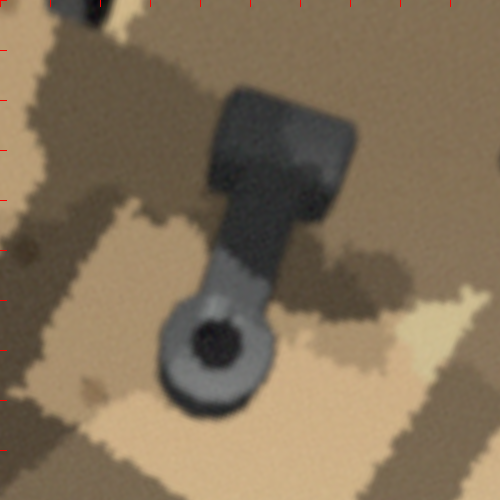

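The lever's boss is at (217,347) and its paddle end at (298,107), so its centre is about (249,252). That is where I predicted, so I descend straight.

Request:
{"op": "step_arm", "data": {"increments": [{"grip": 0.6,"delta_pos": [0,0,-0.025],"twist": 0},{"grip": 0.6,"delta_pos": [0,0,-0.025],"twist": 0},{"grip": 0.6,"delta_pos": [0,0,-0.025],"twist": 0},{"grip": 0.6,"delta_pos": [0,0,-0.02],"twist": 0},{"grip": 0.6,"delta_pos": [0,0,-0.009],"twist": 0},{"grip": 0.6,"delta_pos": [0,0,0],"twist": 0},{"grip": 0.6,"delta_pos": [0,0,0],"twist": 0}]}}

```text
clock: 10.9
position: [0.4426, -0.2089, 0.0194]
ee_rot: [0.697, 0.115, 0.698, -0.115]
contact_force: [0.5, 0.8, 0.6]
width: 0.0514
```

Request:
{"op": "step_arm", "data": {"increments": [{"grip": 0,"delta_pos": [0,0,0],"twist": 0},{"grip": 0,"delta_pos": [0,0,0],"twist": 0},{"grip": 0,"delta_pos": [0,0,0],"twist": 0},{"grip": 0,"delta_pos": [0,0,0],"twist": 0},{"grip": 0,"delta_pos": [0,0,0],"twist": 0},{"grip": 0,"delta_pos": [0,0,0],"twist": 0},{"grip": 0,"delta_pos": [0,0,0],"twist": 0}], "force": 60}}

```text
clock: 11.48
position: [0.4433, -0.2101, 0.0206]
ee_rot: [0.698, 0.115, 0.697, -0.116]
contact_force: [-1.0, 0.4, 6.2]
width: 0.013
```

Request:
{"op": "step_arm", "data": {"increments": [{"grip": 0,"delta_pos": [0,0,0.01],"twist": 0},{"grip": 0,"delta_pos": [0,0,0.02],"twist": 0},{"grip": 0,"delta_pos": [0,0,0.025],"twist": 0},{"grip": 0,"delta_pos": [0,0,0.025],"twist": 0},{"grip": 0,"delta_pos": [0,0,0],"twist": 0},{"grip": 0,"delta_pos": [0,0,0],"twist": 0}]}}

```text
clock: 11.98
position: [0.4432, -0.2102, 0.1007]
ee_rot: [0.699, 0.115, 0.696, -0.116]
contact_force: [-0.3, -0.3, -2.3]
width: 0.0124
```

Request:
{"op": "step_arm", "data": {"increments": [{"grip": 0,"delta_pos": [0.0068,0.0244,0],"twist": 1.705},{"grip": 0,"delta_pos": [0.0068,0.0244,0],"twist": 1.705},{"grip": 0,"delta_pos": [0.0068,0.0244,0],"twist": 1.705},{"grip": 0,"delta_pos": [0.0068,0.0244,0],"twist": 1.705},{"grip": 0,"delta_pos": [0.0068,0.0244,0],"twist": 1.705},{"grip": 0,"delta_pos": [0.0068,0.0244,0],"twist": 1.705},{"grip": 0,"delta_pos": [0.0068,0.0244,0],"twist": 1.705},{"grip": 0,"delta_pos": [0.0068,0.0244,0],"twist": 1.705},{"grip": 0,"delta_pos": [0.0068,0.0244,0],"twist": 1.705},{"grip": 0,"delta_pos": [0.0068,0.0244,0],"twist": 1.705}]}}

```text
clock: 12.82
position: [0.5092, 0.0356, 0.0976]
ee_rot: [0.706, 0.01, 0.708, -0.01]
contact_force: [-0.5, -0.2, -1.6]
width: 0.0129
```

Request:
{"op": "step_arm", "data": {"increments": [{"grip": 0,"delta_pos": [0.0068,0.0244,0],"twist": 1.705},{"grip": 0,"delta_pos": [0.0068,0.0244,0],"twist": 1.705},{"grip": 0,"delta_pos": [0.0068,0.0244,0],"twist": 1.705},{"grip": 0,"delta_pos": [0.0068,0.0244,0],"twist": 1.705},{"grip": 0,"delta_pos": [0.0068,0.0244,0],"twist": 1.705},{"grip": 0,"delta_pos": [0.0068,0.0244,0],"twist": 1.705},{"grip": 0,"delta_pos": [0.0068,0.0244,0],"twist": 1.705},{"grip": 0,"delta_pos": [0.0068,0.0244,0],"twist": 1.705},{"grip": 0,"delta_pos": [0.0068,0.0244,0],"twist": 1.705},{"grip": 0,"delta_pos": [0.0068,0.0244,0],"twist": 1.705}]}}

```text
clock: 13.65
position: [0.5773, 0.2791, 0.0971]
ee_rot: [0.699, -0.095, 0.702, 0.094]
contact_force: [0.2, -0.1, -1.3]
width: 0.0125
```

Request:
{"op": "step_arm", "data": {"increments": [{"grip": 0,"delta_pos": [0,0,0],"twist": 0},{"grip": 0,"delta_pos": [0,0,-0.02],"twist": 0},{"grip": 0,"delta_pos": [0,0,-0.02],"twist": 0},{"grip": 0,"delta_pos": [0,0,-0.018],"twist": 0},{"grip": 0,"delta_pos": [0,0,-0.008],"twist": 0},{"grip": 0,"delta_pos": [0,0,-0.003],"twist": 0},{"grip": 0,"delta_pos": [0,0,0],"twist": 0},{"grip": 0,"delta_pos": [0,0,0],"twist": 0},{"grip": 0,"delta_pos": [0,0,0],"twist": 0}]}}

```text
clock: 14.4
position: [0.5794, 0.2785, 0.0312]
ee_rot: [0.702, -0.094, 0.7, 0.094]
contact_force: [-0.7, 0.6, -0.8]
width: 0.0125
```

Request:
{"op": "step_arm", "data": {"increments": [{"grip": 0,"delta_pos": [0,0,-0.001],"twist": 0},{"grip": 0,"delta_pos": [0,0,-0.001],"twist": 0},{"grip": 0,"delta_pos": [0,0,0],"twist": 0},{"grip": 0,"delta_pos": [0,0,0],"twist": 0}]}}

```text
clock: 14.73
position: [0.5785, 0.2784, 0.0285]
ee_rot: [0.701, -0.094, 0.701, 0.094]
contact_force: [0.5, -0.1, -1.4]
width: 0.0125
```

Request:
{"op": "step_arm", "data": {"increments": [{"grip": 0,"delta_pos": [0,0,-0.001],"twist": 0},{"grip": 0,"delta_pos": [0,0,-0.001],"twist": 0},{"grip": 0,"delta_pos": [0,0,0],"twist": 0},{"grip": 0,"delta_pos": [0,0,0],"twist": 0}]}}

```text
clock: 15.07
position: [0.5786, 0.2784, 0.0277]
ee_rot: [0.701, -0.094, 0.7, 0.094]
contact_force: [-1.2, -0.9, 5.0]
width: 0.0125
```

Request:
{"op": "step_arm", "data": {"increments": [{"grip": 0.35,"delta_pos": [0,0,0],"twist": 0},{"grip": 0.35,"delta_pos": [0,0,0],"twist": 0},{"grip": 0.35,"delta_pos": [0,0,0],"twist": 0},{"grip": 0.35,"delta_pos": [0,0,0],"twist": 0},{"grip": 0.35,"delta_pos": [0,0,0.005],"twist": 0},{"grip": 0.35,"delta_pos": [0,0,0.01],"twist": 0},{"grip": 0.35,"delta_pos": [0,0,0.02],"twist": 0},{"grip": 0.35,"delta_pos": [0,0,0.03],"twist": 0},{"grip": 0.35,"delta_pos": [0,0,0.03],"twist": 0},{"grip": 0.7,"delta_pos": [0,0,0],"twist": 0}]}}

```text
clock: 15.9
position: [0.5826, 0.2799, 0.1289]
ee_rot: [0.705, -0.093, 0.696, 0.095]
contact_force: [1.3, 0.0, 0.7]
width: 0.0408
```

Request:
{"op": "step_arm", "data": {"increments": [{"grip": 0.7,"delta_pos": [-0.001,-0.0277,0],"twist": -1.69},{"grip": 0.7,"delta_pos": [-0.001,-0.0277,0],"twist": -1.69},{"grip": 0.7,"delta_pos": [-0.001,-0.0277,0],"twist": -1.69},{"grip": 0.7,"delta_pos": [-0.001,-0.0277,0],"twist": -1.69},{"grip": 0.7,"delta_pos": [-0.001,-0.0277,0],"twist": -1.69},{"grip": 0.7,"delta_pos": [-0.001,-0.0277,0],"twist": -1.69},{"grip": 0.7,"delta_pos": [-0.001,-0.0277,0],"twist": -1.69},{"grip": 0.7,"delta_pos": [-0.001,-0.0277,0],"twist": -1.69},{"grip": 0.7,"delta_pos": [-0.001,-0.0277,0],"twist": -1.69},{"grip": 0.7,"delta_pos": [-0.001,-0.0277,0],"twist": -1.69}]}}

```text
clock: 16.73
position: [0.5684, -0.0, 0.1221]
ee_rot: [0.707, 0.01, 0.707, -0.01]
contact_force: [-0.2, 0.4, -0.5]
width: 0.0597
```

Request:
{"op": "step_arm", "data": {"increments": [{"grip": 0.7,"delta_pos": [-0.001,-0.0277,0],"twist": -1.69},{"grip": 0.7,"delta_pos": [-0.001,-0.0277,0],"twist": -1.69},{"grip": 0.7,"delta_pos": [-0.001,-0.0277,0],"twist": -1.69},{"grip": 0.7,"delta_pos": [-0.001,-0.0277,0],"twist": -1.69},{"grip": 0.7,"delta_pos": [-0.001,-0.0277,0],"twist": -1.69},{"grip": 0.7,"delta_pos": [-0.001,-0.0277,0],"twist": -1.69},{"grip": 0.7,"delta_pos": [-0.001,-0.0277,0],"twist": -1.69},{"grip": 0.7,"delta_pos": [-0.001,-0.0277,0],"twist": -1.69},{"grip": 0.7,"delta_pos": [0,0,0],"twist": 0},{"grip": 0.7,"delta_pos": [0,0,0],"twist": 0}]}}

```text
clock: 17.57
position: [0.5605, -0.2217, 0.1217]
ee_rot: [0.701, 0.094, 0.701, -0.094]
contact_force: [0.5, 0.7, 0.1]
width: 0.0598
```

```bash
python3 - <<'E'
from m import *
s=manip.get_state(); print(s["position"],q2yaw(s["ee_rot"])[0],s["contact_force"],s["width"])
snap("wrist","w6"); snap("top","t6")
rectify("w6","r6",(.5594,-.2197),.044,half=.05,n=500)
b=cv2.imread("pics/t6.png")[105:205,170:270]
cv2.imwrite("pics/v6.png",np.hstack([cv2.imread("pics/r6.png"),cv2.copyMakeBorder(cv2.resize(b,(300,300)),0,200,0,0,0)]))
E
```

```text
[ 0.56046284 -0.2217311   0.12174532] 74.74356566442658 [0.52665762 0.69559814 0.14670461] 0.059768739396774836
```

View pics/v6.png

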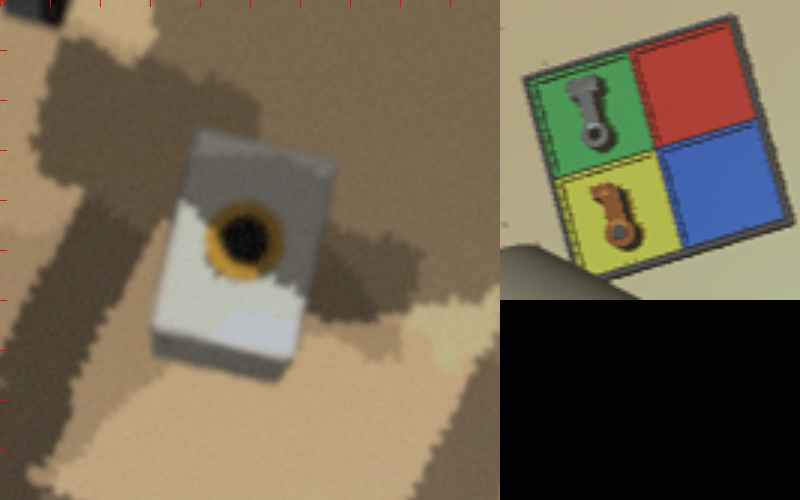

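Top view: the lever lies centred in green and the pawl in yellow. The block centre is at (246,243), within 1.5 mm of the prediction. Picking it up.

Request:
{"op": "step_arm", "data": {"increments": [{"grip": 0.7,"delta_pos": [0,0,-0.025],"twist": 1.3},{"grip": 0.7,"delta_pos": [0,0,-0.025],"twist": 0},{"grip": 0.7,"delta_pos": [0,0,-0.025],"twist": 0},{"grip": 0.7,"delta_pos": [0,0,-0.018],"twist": 0},{"grip": 0.7,"delta_pos": [0,0,-0.008],"twist": 0},{"grip": 0.7,"delta_pos": [0,0,0],"twist": 0},{"grip": 0.7,"delta_pos": [0,0,0],"twist": 0}]}}

```text
clock: 18.25
position: [0.5608, -0.2195, 0.0207]
ee_rot: [0.702, 0.085, 0.702, -0.085]
contact_force: [-0.0, 0.3, 0.1]
width: 0.0599
```

Request:
{"op": "step_arm", "data": {"increments": [{"grip": 0,"delta_pos": [0,0,0],"twist": 0},{"grip": 0,"delta_pos": [0,0,0],"twist": 0},{"grip": 0,"delta_pos": [0,0,0],"twist": 0},{"grip": 0,"delta_pos": [0,0,0],"twist": 0},{"grip": 0,"delta_pos": [0,0,0],"twist": 0},{"grip": 0,"delta_pos": [0,0,0],"twist": 0},{"grip": 0,"delta_pos": [0,0,0],"twist": 0}], "force": 50}}

```text
clock: 18.83
position: [0.5616, -0.2208, 0.022]
ee_rot: [0.703, 0.085, 0.701, -0.085]
contact_force: [0.1, 0.7, 7.0]
width: 0.0293
```

Request:
{"op": "step_arm", "data": {"increments": [{"grip": 0,"delta_pos": [0,0,0.01],"twist": 0},{"grip": 0,"delta_pos": [0,0,0.02],"twist": 0},{"grip": 0,"delta_pos": [0,0,0.025],"twist": 0},{"grip": 0,"delta_pos": [0,0,0.025],"twist": 0},{"grip": 0,"delta_pos": [0,0,0],"twist": 0},{"grip": 0,"delta_pos": [0,0,0],"twist": 0}]}}

```text
clock: 19.33
position: [0.5613, -0.2208, 0.1024]
ee_rot: [0.703, 0.085, 0.701, -0.086]
contact_force: [-1.0, 0.7, -1.7]
width: 0.0288
```

Request:
{"op": "step_arm", "data": {"increments": [{"grip": 0,"delta_pos": [-0.0028,0.0241,0],"twist": 1.82},{"grip": 0,"delta_pos": [-0.0028,0.0241,0],"twist": 1.82},{"grip": 0,"delta_pos": [-0.0028,0.0241,0],"twist": 1.82},{"grip": 0,"delta_pos": [-0.0028,0.0241,0],"twist": 1.82},{"grip": 0,"delta_pos": [-0.0028,0.0241,0],"twist": 1.82},{"grip": 0,"delta_pos": [-0.0028,0.0241,0],"twist": 1.82},{"grip": 0,"delta_pos": [-0.0028,0.0241,0],"twist": 1.82},{"grip": 0,"delta_pos": [-0.0028,0.0241,0],"twist": 1.82}]}}

```text
clock: 20.0
position: [0.5364, -0.0262, 0.099]
ee_rot: [0.706, -0.005, 0.708, 0.005]
contact_force: [-0.4, 0.8, -0.2]
width: 0.0292
```

Request:
{"op": "step_arm", "data": {"increments": [{"grip": 0,"delta_pos": [-0.0028,0.0241,0],"twist": 1.82},{"grip": 0,"delta_pos": [-0.0028,0.0241,0],"twist": 1.82},{"grip": 0,"delta_pos": [-0.0028,0.0241,0],"twist": 1.82},{"grip": 0,"delta_pos": [-0.0028,0.0241,0],"twist": 1.82},{"grip": 0,"delta_pos": [-0.0028,0.0241,0],"twist": 1.82},{"grip": 0,"delta_pos": [-0.0028,0.0241,0],"twist": 1.82},{"grip": 0,"delta_pos": [-0.0028,0.0241,0],"twist": 1.82},{"grip": 0,"delta_pos": [-0.0028,0.0241,0],"twist": 1.82},{"grip": 0,"delta_pos": [0,0,0],"twist": 0}]}}

```text
clock: 20.75
position: [0.5137, 0.1688, 0.0991]
ee_rot: [0.7, -0.095, 0.702, 0.096]
contact_force: [-0.1, 0.2, -0.8]
width: 0.0293
```

Request:
{"op": "step_arm", "data": {"increments": [{"grip": 0,"delta_pos": [0,0,-0.02],"twist": 0},{"grip": 0,"delta_pos": [0,0,-0.02],"twist": 0},{"grip": 0,"delta_pos": [0,0,-0.018],"twist": 0},{"grip": 0,"delta_pos": [0,0,-0.008],"twist": 0},{"grip": 0,"delta_pos": [0,0,-0.003],"twist": 0},{"grip": 0,"delta_pos": [0,0,-0.001],"twist": 0},{"grip": 0,"delta_pos": [0,0,-0.001],"twist": 0},{"grip": 0,"delta_pos": [0,0,0],"twist": 0},{"grip": 0,"delta_pos": [0,0,0],"twist": 0}]}}

```text
clock: 21.5
position: [0.5164, 0.1654, 0.0301]
ee_rot: [0.701, -0.094, 0.7, 0.094]
contact_force: [-0.2, 0.7, -0.2]
width: 0.0292
```

Request:
{"op": "step_arm", "data": {"increments": [{"grip": 0,"delta_pos": [0,0,-0.001],"twist": 0},{"grip": 0,"delta_pos": [0,0,-0.001],"twist": 0},{"grip": 0,"delta_pos": [0,0,0],"twist": 0},{"grip": 0,"delta_pos": [0,0,0],"twist": 0}]}}

```text
clock: 21.83
position: [0.5164, 0.1654, 0.029]
ee_rot: [0.702, -0.094, 0.7, 0.094]
contact_force: [-1.4, -0.2, 7.8]
width: 0.029
```

Request:
{"op": "step_arm", "data": {"increments": [{"grip": 0.5,"delta_pos": [0,0,0],"twist": 0},{"grip": 0.5,"delta_pos": [0,0,0],"twist": 0},{"grip": 0.5,"delta_pos": [0,0,0],"twist": 0},{"grip": 0.5,"delta_pos": [0,0,0],"twist": 0},{"grip": 0.5,"delta_pos": [0,0,0.005],"twist": 0},{"grip": 0.5,"delta_pos": [0,0,0.01],"twist": 0},{"grip": 0.5,"delta_pos": [0,0,0.02],"twist": 0},{"grip": 0.5,"delta_pos": [0,0,0.03],"twist": 0},{"grip": 0.5,"delta_pos": [0,0,0.03],"twist": 0},{"grip": 0.75,"delta_pos": [0,0,0],"twist": 0}]}}

```text
clock: 22.67
position: [0.5199, 0.1662, 0.1289]
ee_rot: [0.705, -0.094, 0.696, 0.094]
contact_force: [0.2, 0.3, 1.1]
width: 0.0535
```

Request:
{"op": "step_arm", "data": {"increments": [{"grip": 0.75,"delta_pos": [0.0046,-0.0212,0],"twist": -2.17},{"grip": 0.75,"delta_pos": [0.0046,-0.0212,0],"twist": -2.17},{"grip": 0.75,"delta_pos": [0.0046,-0.0212,0],"twist": -2.17},{"grip": 0.75,"delta_pos": [0.0046,-0.0212,0],"twist": -2.17},{"grip": 0.75,"delta_pos": [0.0046,-0.0212,0],"twist": -2.17},{"grip": 0.75,"delta_pos": [0.0046,-0.0212,0],"twist": -2.17}]}}

```text
clock: 23.17
position: [0.5434, 0.0371, 0.1229]
ee_rot: [0.707, -0.013, 0.707, 0.013]
contact_force: [-0.0, 0.5, 0.4]
width: 0.0642
```

Request:
{"op": "step_arm", "data": {"increments": [{"grip": 0.75,"delta_pos": [0.0046,-0.0212,0],"twist": -2.17},{"grip": 0.75,"delta_pos": [0.0046,-0.0212,0],"twist": -2.17},{"grip": 0.75,"delta_pos": [0.0046,-0.0212,0],"twist": -2.17},{"grip": 0.75,"delta_pos": [0.0046,-0.0212,0],"twist": -2.17},{"grip": 0.75,"delta_pos": [0.0046,-0.0212,0],"twist": -2.17},{"grip": 0.75,"delta_pos": [0.0046,-0.0212,0],"twist": -2.17},{"grip": 0.75,"delta_pos": [0,0,0],"twist": 0},{"grip": 0.75,"delta_pos": [0,0,0],"twist": 0},{"grip": 0.75,"delta_pos": [0,0,0],"twist": 0}]}}

```text
clock: 23.92
position: [0.5704, -0.0886, 0.1224]
ee_rot: [0.704, 0.066, 0.704, -0.066]
contact_force: [0.6, -0.6, -1.2]
width: 0.0642
```

```bash
python3 - <<'E'
from m import *
s=manip.get_state(); print(s["position"],q2yaw(s["ee_rot"])[0],s["contact_force"],s["width"])
snap("wrist","w7"); snap("top","t7")
rectify("w7","r7",(.5715,-.0886),.040,half=.05,n=500)
b=cv2.imread("pics/t7.png")[105:205,170:270]
cv2.imwrite("pics/v7.png",np.hstack([cv2.imread("pics/r7.png"),cv2.copyMakeBorder(cv2.resize(b,(300,300)),0,200,0,0,0)]))
E
```

```text
[ 0.57043498 -0.08855491  0.12244201] 79.26533480670328 [ 0.5806773  -0.57568827 -1.17272403] 0.06416456248460276
```

View pics/v7.png

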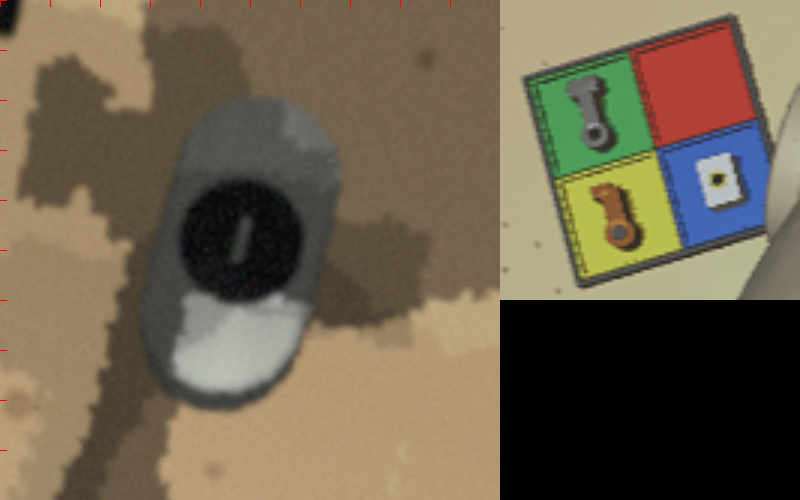

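Three parts are placed well. The locked bezel shows its black lock at (241,240), with a centre of about (241,244). A small correction, then pick.

Request:
{"op": "step_arm", "data": {"increments": [{"grip": 0.75,"delta_pos": [0.0015,0.0015,-0.025],"twist": -1.2},{"grip": 0.75,"delta_pos": [0,0,-0.025],"twist": 0},{"grip": 0.75,"delta_pos": [0,0,-0.025],"twist": 0},{"grip": 0.75,"delta_pos": [0,0,-0.02],"twist": 0},{"grip": 0.75,"delta_pos": [0,0,-0.008],"twist": 0},{"grip": 0.75,"delta_pos": [0,0,0],"twist": 0},{"grip": 0.75,"delta_pos": [0,0,0],"twist": 0}]}}

```text
clock: 24.6
position: [0.5726, -0.087, 0.0197]
ee_rot: [0.703, 0.073, 0.703, -0.073]
contact_force: [-0.6, -0.4, -0.8]
width: 0.0644
```

Request:
{"op": "step_arm", "data": {"increments": [{"grip": 0,"delta_pos": [0,0,0],"twist": 0},{"grip": 0,"delta_pos": [0,0,0],"twist": 0},{"grip": 0,"delta_pos": [0,0,0],"twist": 0},{"grip": 0,"delta_pos": [0,0,0],"twist": 0},{"grip": 0,"delta_pos": [0,0,0],"twist": 0},{"grip": 0,"delta_pos": [0,0,0],"twist": 0},{"grip": 0,"delta_pos": [0,0,0],"twist": 0}], "force": 60}}

```text
clock: 25.18
position: [0.5737, -0.0879, 0.0212]
ee_rot: [0.705, 0.073, 0.702, -0.074]
contact_force: [0.5, -0.2, 6.3]
width: 0.033
```

Request:
{"op": "step_arm", "data": {"increments": [{"grip": 0,"delta_pos": [0,0,0.01],"twist": 0},{"grip": 0,"delta_pos": [0,0,0.02],"twist": 0},{"grip": 0,"delta_pos": [0,0,0.025],"twist": 0},{"grip": 0,"delta_pos": [0,0,0.025],"twist": 0},{"grip": 0,"delta_pos": [0,0,0],"twist": 0},{"grip": 0,"delta_pos": [0,0,0],"twist": 0}]}}

```text
clock: 25.68
position: [0.5733, -0.0879, 0.1013]
ee_rot: [0.705, 0.073, 0.702, -0.074]
contact_force: [-0.1, 0.1, -0.7]
width: 0.0329
```

Request:
{"op": "step_arm", "data": {"increments": [{"grip": 0,"delta_pos": [0.0026,0.0231,0],"twist": 2.275},{"grip": 0,"delta_pos": [0.0026,0.0231,0],"twist": 2.275},{"grip": 0,"delta_pos": [0.0026,0.0231,0],"twist": 2.275},{"grip": 0,"delta_pos": [0.0026,0.0231,0],"twist": 2.275},{"grip": 0,"delta_pos": [0.0026,0.0231,0],"twist": 2.275},{"grip": 0,"delta_pos": [0.0026,0.0231,0],"twist": 2.275}]}}

```text
clock: 26.18
position: [0.5865, 0.0521, 0.0977]
ee_rot: [0.706, -0.011, 0.708, 0.011]
contact_force: [0.2, -0.4, -1.1]
width: 0.033
```

Request:
{"op": "step_arm", "data": {"increments": [{"grip": 0,"delta_pos": [0.0026,0.0231,0],"twist": 2.275},{"grip": 0,"delta_pos": [0.0026,0.0231,0],"twist": 2.275},{"grip": 0,"delta_pos": [0.0026,0.0231,0],"twist": 2.275},{"grip": 0,"delta_pos": [0.0026,0.0231,0],"twist": 2.275},{"grip": 0,"delta_pos": [0.0026,0.0231,0],"twist": 2.275},{"grip": 0,"delta_pos": [0.0026,0.0231,0],"twist": 2.275},{"grip": 0,"delta_pos": [0,0,0],"twist": 0}]}}

```text
clock: 26.77
position: [0.6027, 0.1936, 0.0976]
ee_rot: [0.7, -0.095, 0.701, 0.097]
contact_force: [-0.0, 0.1, -0.8]
width: 0.0334
```

Request:
{"op": "step_arm", "data": {"increments": [{"grip": 0,"delta_pos": [0,0,-0.02],"twist": 0},{"grip": 0,"delta_pos": [0,0,-0.02],"twist": 0},{"grip": 0,"delta_pos": [0,0,-0.018],"twist": 0},{"grip": 0,"delta_pos": [0,0,-0.008],"twist": 0},{"grip": 0,"delta_pos": [0,0,-0.003],"twist": 0},{"grip": 0,"delta_pos": [0,0,-0.001],"twist": 0},{"grip": 0,"delta_pos": [0,0,-0.001],"twist": 0},{"grip": 0,"delta_pos": [0,0,0],"twist": 0},{"grip": 0,"delta_pos": [0,0,0],"twist": 0}]}}

```text
clock: 27.52
position: [0.604, 0.1895, 0.0288]
ee_rot: [0.701, -0.094, 0.7, 0.094]
contact_force: [0.1, 0.7, -1.2]
width: 0.0329
```

Request:
{"op": "step_arm", "data": {"increments": [{"grip": 0,"delta_pos": [0,0,-0.001],"twist": 0},{"grip": 0,"delta_pos": [0,0,-0.001],"twist": 0},{"grip": 0,"delta_pos": [0,0,0],"twist": 0},{"grip": 0,"delta_pos": [0,0,0],"twist": 0}]}}

```text
clock: 27.85
position: [0.6042, 0.1897, 0.0282]
ee_rot: [0.701, -0.095, 0.7, 0.095]
contact_force: [-1.2, 0.1, 6.9]
width: 0.0327
```

The part is resting on the floor (+7 N). Release, lift, and back off over the cork so the cameras have a clear view.

Request:
{"op": "step_arm", "data": {"increments": [{"grip": 0.52,"delta_pos": [0,0,0],"twist": 0},{"grip": 0.52,"delta_pos": [0,0,0],"twist": 0},{"grip": 0.52,"delta_pos": [0,0,0],"twist": 0},{"grip": 0.52,"delta_pos": [0,0,0],"twist": 0},{"grip": 0.52,"delta_pos": [0,0,0.005],"twist": 0},{"grip": 0.52,"delta_pos": [0,0,0.01],"twist": 0},{"grip": 0.52,"delta_pos": [0,0,0.02],"twist": 0},{"grip": 0.52,"delta_pos": [0,0,0.03],"twist": 0},{"grip": 0.52,"delta_pos": [0,0,0.03],"twist": 0},{"grip": 0.52,"delta_pos": [0,0,0.03],"twist": 0}]}}

```text
clock: 28.68
position: [0.6034, 0.1896, 0.1534]
ee_rot: [0.701, -0.094, 0.701, 0.095]
contact_force: [-0.0, 0.5, -0.6]
width: 0.0443
```

Request:
{"op": "step_arm", "data": {"increments": [{"grip": 0.52,"delta_pos": [0,-0.025,0.01],"twist": 0},{"grip": 0.52,"delta_pos": [0,-0.025,0.01],"twist": 0},{"grip": 0.52,"delta_pos": [0,-0.025,0.01],"twist": 0},{"grip": 0.52,"delta_pos": [0,-0.025,0],"twist": 0},{"grip": 0.52,"delta_pos": [0,-0.025,0],"twist": 0},{"grip": 0.52,"delta_pos": [0,-0.025,0],"twist": 0},{"grip": 0.52,"delta_pos": [0,-0.025,0],"twist": 0},{"grip": 0.52,"delta_pos": [0,-0.025,0],"twist": 0},{"grip": 0.52,"delta_pos": [0,0,0],"twist": 0},{"grip": 0.52,"delta_pos": [0,0,0],"twist": 0}]}}

```text
clock: 29.52
position: [0.6037, -0.0115, 0.1822]
ee_rot: [0.701, -0.094, 0.701, 0.094]
contact_force: [0.9, 0.4, -0.2]
width: 0.0444
```

```bash
python3 - <<'E'
from m import *
s=manip.get_state(); print(s["clock"],s["position"],s["contact_force"])
snap("scene","s8"); snap("top","t8")
b=cv2.resize(cv2.imread("pics/t8.png")[105:205,170:275],None,fx=4,fy=4,interpolation=cv2.INTER_CUBIC)
a=cv2.resize(cv2.imread("pics/s8.png")[130:330,140:490],(380,217))
o=np.zeros((400,800,3),np.uint8);o[:,:420]=b;o[:217,420:]=a;cv2.imwrite("pics/v8.png",o)
E
```

```text
29.5167 [ 0.6036727  -0.01146227  0.18217007] [ 0.91999082  0.3604325  -0.21587538]
```

View pics/v8.png

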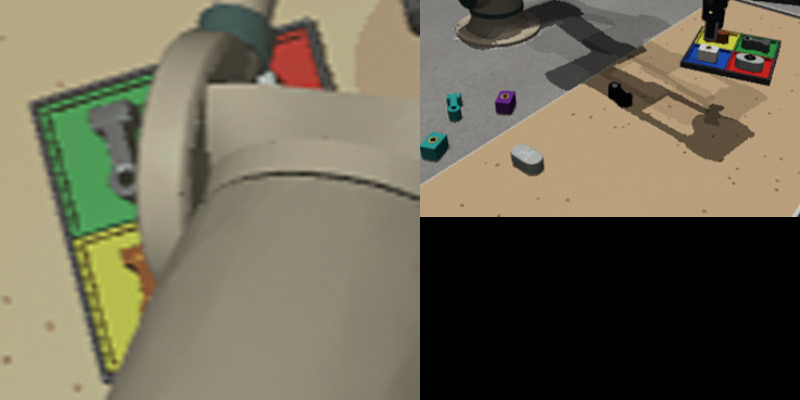

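In the scene inset all four bays are filled, and the look-alikes are untouched. The arm blocks the top view, so I'll move further aside for a final check.

Request:
{"op": "step_arm", "data": {"increments": [{"grip": 0.52,"delta_pos": [-0.005,-0.028,0],"twist": 0},{"grip": 0.52,"delta_pos": [-0.005,-0.028,0],"twist": 0},{"grip": 0.52,"delta_pos": [-0.005,-0.028,0],"twist": 0},{"grip": 0.52,"delta_pos": [-0.005,-0.028,0],"twist": 0},{"grip": 0.52,"delta_pos": [-0.005,-0.028,0],"twist": 0},{"grip": 0.52,"delta_pos": [-0.005,-0.028,0],"twist": 0},{"grip": 0.52,"delta_pos": [-0.005,-0.028,0],"twist": 0},{"grip": 0.52,"delta_pos": [-0.005,-0.028,0],"twist": 0},{"grip": 0.52,"delta_pos": [0,0,0],"twist": 0},{"grip": 0.52,"delta_pos": [0,0,0],"twist": 0}]}}

```text
clock: 30.45
position: [0.5637, -0.2344, 0.1814]
ee_rot: [0.701, -0.094, 0.701, 0.094]
contact_force: [0.5, -0.2, 0.2]
width: 0.0443
```

```bash
python3 - <<'E'
from m import *
snap("top","t9"); snap("scene","s9")
b=cv2.resize(cv2.imread("pics/t9.png")[105:205,170:275],None,fx=4,fy=4,interpolation=cv2.INTER_CUBIC)
a=cv2.resize(cv2.imread("pics/s9.png")[140:220,360:490],(380,234),interpolation=cv2.INTER_CUBIC)
o=np.zeros((400,800,3),np.uint8);o[:,:420]=b;o[:234,420:]=a;cv2.imwrite("pics/v9.png",o)
E
```

```text
(no output)
```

View pics/v9.png

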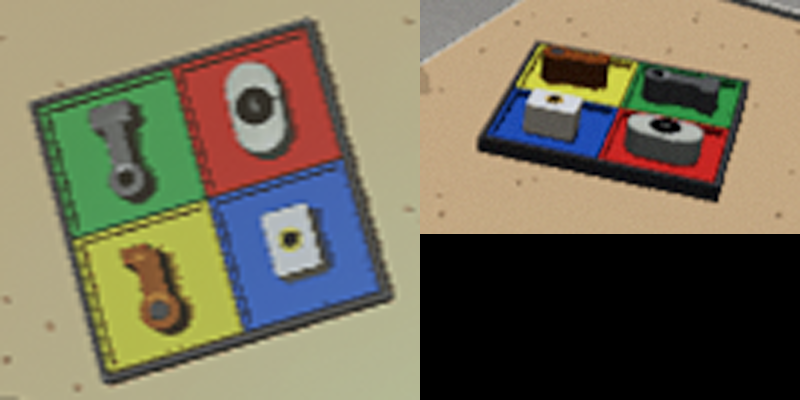

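```bash
python3 -c "
from rig import manip
print(manip.sign_off())"
```

```text
the job is handed in; nothing more can be done
None
```

I filled the caddy in the order asked: bronze pawl in yellow, grey lever in green, white block in blue and the bezel with the lock in red. The job was handed in at about 30.5 s of the 99 s allowed.

- **Placing:** I lowered each part until the wrist read 5–8 N of contact, then opened the fingers just enough to let go and lifted away.
- **Final views:** The last top and scene pictures show all four parts flat and face up, within a few mm of the middle of their compartments.
- **Left alone:** After the last placement, the scene view showed the black pawl, the plain bezel and the purple and turquoise look-alikes in place.
- **Checks that disagreed:**
  - The finger-opening reading came out about 1–1.5 mm under each part's stated width.
  - Each time the fingers closed on a part, the wrist showed a 5–7 N upward force and the tool rose about 1.5 mm. The grasps and placings were not affected.
  - My first try at a final top view was blocked by the arm, so I moved it further aside and took another.

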